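# Rack the screwdrivers by length

## Task

Put the four screwdrivers away on the tool board in order of length, one to a lane: the shortest in the lane at the end with the round metal knob, the longest at the other end. Lay each one flat and straight along the middle of its lane, the shaft in the comb's slot and the handle on the board on the robot's side of the comb. Leave the batteries and the glue bottle where they are.

Things in the scene. Friction and masses are not known exactly. Their poses are not given: they have to be found in the camera images.
- driver_1_axis (a point): The shortest screwdriver, 145 mm long, green-handled. Point: on its axis at mid-length, 13 mm above what the handle lies on; y axis runs from handle to tip. Handle 27 mm wide, 26 high, 84 long, middle at y = -30 mm, shoulder at 12; then a round 6 mm shaft to the tip at 72. Under 0.1 kg. Lies flat and stable on its handle; grasp across the handle's middle.
- driver_2_axis (a point): The second shortest screwdriver, 168 mm long, yellow-handled. Point: on its axis at mid-length, 13 mm above what the handle lies on; y axis runs from handle to tip. Handle 27 mm wide, 26 high, 93 long, middle at y = -37 mm, shoulder at 9; then a round 6 mm shaft to the tip at 84. Under 0.1 kg. Lies flat and stable on its handle; grasp across the handle's middle.
- driver_3_axis (a point): The second longest screwdriver, 185 mm long, red-handled (the shorter of the two red ones). Point: on its axis at mid-length, 13 mm above what the handle lies on; y axis runs from handle to tip. Handle 27 mm wide, 26 high, 84 long, middle at y = -50 mm, shoulder at -8; then a round 6 mm shaft to the tip at 92. Under 0.1 kg. Lies flat and stable on its handle; grasp across the handle's middle.
- driver_4_axis (a point): The longest screwdriver, 221 mm long, red-handled (the longer of the two red ones). Point: on its axis at mid-length, 13 mm above what the handle lies on; y axis runs from handle to tip. Handle 27 mm wide, 26 high, 100 long, middle at y = -60 mm, shoulder at -10; then a round 6 mm shaft to the tip at 110. Under 0.1 kg. Lies flat and stable on its handle; grasp across the handle's middle.
- tool_board: Fixed plywood board, 6 mm thick; origin on the counter, x away from robot, y left; spans x -135..115, y -150..150 mm. Lanes along x at y = -108, -36, 36, 108, each with a flush dark strip for the handle (x -114..10). A wooden comb across it at x 36..58, top 26 mm over the counter, has a 22 mm wide open-topped slot for the shaft in each lane; handles do not fit in it.
- index_knob: Round turned aluminium knob, 24 mm in diameter, 25 mm high, fixed on the board behind the comb at one end of the row (board x = 90 mm, y = 134 or -134 mm): the end for the shortest tool. The other end has only a flat black plug. Origin: centre of its underside, on the board.
- green_battery: Bystander: green cell, 15 x 50 x 15 mm, lying between the tools and the board. Origin: centre of its underside.
- blue_battery: Bystander: blue cell, 15 x 50 x 15 mm, lying between the tools and the board. Origin: centre of its underside.
- glue_bottle: Bystander: slim upright white glue bottle with a pointed nozzle and a blue label, 39 mm in diameter and 125 mm high, at the right beyond the blade tips. Origin: centre of its underside.

How it is judged (in metres and radians):
At the end, for the whole second after the job is handed in: In order of length from the knob's end, each driver lies in its lane, handle nearest the robot: middle within 12 mm of the lane sideways, -35 to +50 mm of the board's origin lengthwise, parallel within 0.2 rad, flat within 0.12 rad, axis under 26 mm over the counter, at rest (x of driver_1_axis in the frame of tool_board between -0.035 and 0.05 m and z of driver_1_axis in the frame of tool_board between 0.012 and 0.026 m and angle between the y axis of each of driver_1_axis, driver_2_axis, driver_3_axis, driver_4_axis and the x axis of tool_board, either way round below 0.2 rad and angle between driver_1_axis's own y axis and vertical between 1.45 and 1.69 rad and linear speed of each of driver_1, driver_2, driver_3, driver_4 below 0.02 m/s and x of driver_2_axis in the frame of tool_board between -0.035 and 0.05 m and z of driver_2_axis in the frame of tool_board between 0.012 and 0.026 m and angle between driver_2_axis's own y axis and vertical between 1.45 and 1.69 rad and x of driver_3_axis in the frame of tool_board between -0.035 and 0.05 m and z of driver_3_axis in the frame of tool_board between 0.012 and 0.026 m and angle between driver_3_axis's own y axis and vertical between 1.45 and 1.69 rad and x of driver_4_axis in the frame of tool_board between -0.035 and 0.05 m and z of driver_4_axis in the frame of tool_board between 0.012 and 0.026 m and angle between driver_4_axis's own y axis and vertical between 1.45 and 1.69 rad and ((y of index_knob in the frame of tool_board above 0 m and y of driver_1_axis in the frame of tool_board between 0.096 and 0.12 m and y of driver_2_axis in the frame of tool_board between 0.024 and 0.048 m and y of driver_3_axis in the frame of tool_board between -0.048 and -0.024 m and y of driver_4_axis in the frame of tool_board between -0.12 and -0.096 m) or (y of index_knob in the frame of tool_board below 0 m and y of driver_1_axis in the frame of tool_board between -0.12 and -0.096 m and y of driver_2_axis in the frame of tool_board between -0.048 and -0.024 m and y of driver_3_axis in the frame of tool_board between 0.024 and 0.048 m and y of driver_4_axis in the frame of tool_board between 0.096 and 0.12 m))); the robot touches nothing.
It fails at once if a battery or the glue bottle is shifted by more than 30 mm (distance of any of green_battery, blue_battery, glue_bottle from where it was at the start of the episode above 0.03 m).
It also fails if it takes over 99 s, if anything falls off the work surface, if the arm or the gripper's body presses on something with over 40 N, if the wrist force passes 120 N, or if a joint passes its speed limit or range.

## Robot

A 6-joint arm with a two-finger parallel gripper is mounted at the origin on a cart in front of the work surface, level with it; the furniture and walls round the work are solid. World frame = base frame: x ahead of the robot, y to its left, z up, the work surface at z = 0. Lengths are in m, angles in degrees, forces in N, time in s.
With the tool pointing down it reaches from about 0.35 to 0.875 m from the base axis. Payload 4.2 kg.
Tool frame: the origin (TCP) lies midway between the tips of the shut fingers; the grasp point (between the pads) lies 19 mm behind it; z points along the fingers, y is the line along which they close (so a half turn about z gives the same grasp; the last joint's range is limited). The gripper opens to 87 mm and grips with 3 to 60 N. Pads are 19 mm wide; open, the fingers measure 117 mm over their backs; the gripper's body (75 mm by 190 mm) begins 51 mm behind the grasp point.
Start: joints at [90.791, 22.042, 0.453, 0, -68.411, -14.817], TCP at [0.151, 0.606, 0.223] pointing down, gripper open.
Joint ranges: [-179.83, 179.83], [-69.29, 118.12], [-61.27, 80.66], [-181.25, 117.63], [-171.15, -9.14], [-177.46, 177.46]. Speed limits (degrees/s): [159.86, 159.86, 180, 180, 180, 180].

## Interface

Orientations are given as a 3x3 rotation matrix whose columns are the frame's x, y, z axes.
In Python, from station import sensors, eyes, workorder gives the robot as it stands.
- The arm moves only by the shell command python3 -m handwheel 'ROWS'. ROWS is a JSON list of rows, 1 to 8 of them, each an object with the fields jaw (the opening from 0.0 (shut) to 1.0 (fully open)), sx, sy, sz (the shift in m), wx, wy, wz (a rotation vector in degrees); a field left out counts as zero (the opening has to be given); each row is the pose to reach, as a shift and turn from the pose commanded when the command began, along the tool's axes at that moment; what a row does not reach only later rows make up. A row lasts 1/10 s, in which the tool goes at most 0.05 m and 8.59 degrees, less where a joint would pass 70% of its speed; a pose out of reach is approached as far as the arm can. The fingers move at their own pace and stop on an object; the grip force is fixed at half the most. Time passes only in rows, so rows that do not move let the fingers close. It prints the time, the measured TCP pose, the force, the opening and the grip force at its end. Input that does not fit is refused with a message, and nothing moves.
- sensors.sense(): the state, without advancing time (a new reading comes with each control period).
- eyes.capture(name): name is "scene" or "top" or "wrist"; returns a dict with "pixels" (480x640x3 uint8, red, green, blue), "z_map" (480x640 float32, m along the optical axis (not along the pixel's ray), 0 where there is no reading), "K" (3x3 intrinsics, pixels), "world_from_camera" (4x4, takes a point from camera to world coordinates). Camera axes: x right, y up, looking along -z (the intrinsics and any distortion apply to the point x, -y, -z); pixel columns grow to the right and rows downward; lengths in m; the calibration is good to about 2 mm. A picture is of the moment at which its call begins.
- workorder.finish_job(): hands the job in; it is judged then, once.
The state is a dict: "time_s": time; "joints": joint angles; "joint_velocities": joint speeds; "effort": joint torques, N m; "tcp_pos": TCP position; "ee_rot": TCP orientation; "wrist_force": force on the tool from outside, world axes, zero at the start; "moment": the same for the moment, N m; "gripper_width": opening from 0.0 (shut) to 1.0 (fully open); "gripper_force": force on a finger pad.
Only numpy, scipy, OpenCV 4.12 (cv2) and the standard library are available. Lean on these libraries where they do the work, as an engineer would, in place of code of your own. Each camera call takes 0.05 s, during which the arm holds its last target. There are 200 camera calls.

## Working session

There is one attempt and no reset: what is moved stays moved. The work goes in short steps, Python scripts to look and compute and a shell command to move; the robot and the scene stay as the last step left them, time stands still between calls to the robot, and variables do not carry over. Pictures are saved under pics/ and viewed, at most 14 in all, crops included, and the job is handed in when it is done.

```bash
ls; mkdir -p pics; python3 - <<'E'
from station import sensors, eyes
import cv2,numpy as np
s=sensors.sense();print(s['time_s'],s['tcp_pos'],np.round(s['ee_rot'],3),s['gripper_width'])
for n in('scene','top'):
    c=eyes.capture(n);cv2.imwrite(f'pics/{n}0.png',c['pixels'][...,::-1]);np.savez(f'{n}0.npz',**c)
    print(n,np.round(c['K'],1),np.round(c['world_from_camera'],3),[k for k in c])
E
```

```text
pics
0.0 [0.1513383  0.60576521 0.22146254] [[ 0.97  -0.243 -0.   ]
 [-0.243 -0.97  -0.002]
 [ 0.     0.002 -1.   ]] 0.9975170216895024
scene [[435.7   0.  322.8]
 [  0.  435.7 235.6]
 [  0.    0.    1. ]] [[ 0.774  0.353 -0.525  0.   ]
 [-0.633  0.461 -0.622 -0.678]
 [ 0.022  0.814  0.58   0.649]
 [ 0.     0.     0.     1.   ]] ['pixels', 'z_map', 'K', 'world_from_camera']
top [[613.    0.  319.5]
 [  0.  613.  243.2]
 [  0.    0.    1. ]] [[-0.028  0.994 -0.107  0.375]
 [-1.    -0.027  0.006 -0.039]
 [ 0.003  0.107  0.994  1.544]
 [ 0.     0.     0.     1.   ]] ['pixels', 'z_map', 'K', 'world_from_camera']
```

View pics/top0.png

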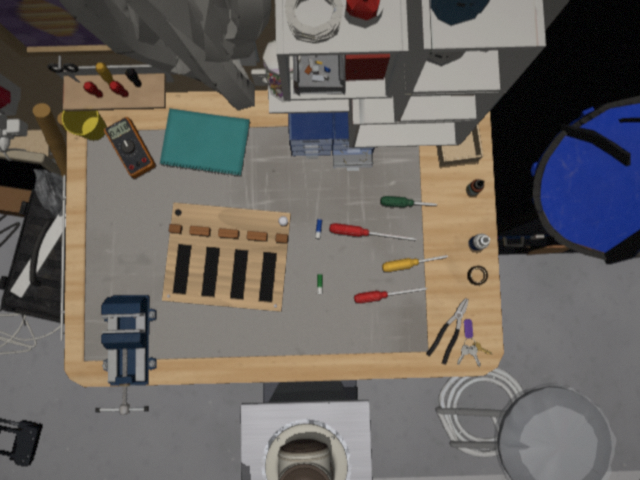

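View pics/scene0.png

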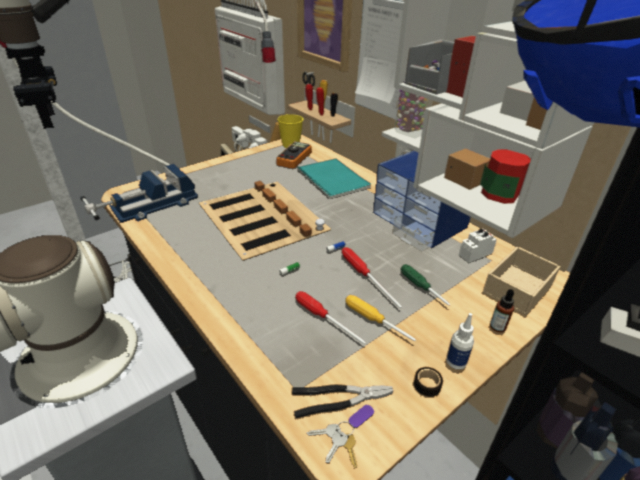

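```bash
cat > h.py <<'E'
import numpy as np,cv2
def ray(c,uv,z):
    K=c['K'];T=c['world_from_camera'];uv=np.atleast_2d(uv).astype(float)
    d=np.c_[(uv[:,0]-K[0,2])/K[0,0],-(uv[:,1]-K[1,2])/K[1,1],-np.ones(len(uv))]@T[:3,:3].T
    o=T[:3,3]; return o+d*((z-o[2])/d[:,2])[:,None]
def handles(c,box,z):
    """largest saturated blobs per colour in box -> centre, axis angle, length, width"""
    u0,v0,u1,v1=box;hsv=cv2.cvtColor(c['pixels'],cv2.COLOR_RGB2HSV);H,S,V=[hsv[...,i].astype(int) for i in range(3)]
    M={'red':((H<8)|(H>172))&(S>140)&(V>60),'yel':(H>18)&(H<30)&(S>150)&(V>90),'grn':(H>50)&(H<90)&(S>90)&(V>25)}
    out=[]
    for k,m in M.items():
        b=np.zeros(m.shape,np.uint8);b[v0:v1,u0:u1]=m[v0:v1,u0:u1]
        n,l,st,ce=cv2.connectedComponentsWithStats(b)
        for i in range(1,n):
            if st[i,4]<40: continue
            v,u=np.nonzero(l==i);P=ray(c,np.c_[u,v],z)[:,:2].astype(np.float32)
            (cx,cy),wh,_=cv2.minAreaRect(P);w,V2=np.linalg.eigh(np.cov((P-P.mean(0)).T));a=V2[:,1]
            out.append((k,ce[i].round(1),P.mean(0),np.array((cx,cy)),np.degrees(np.arctan2(a[1],a[0])),max(wh),min(wh)))
    return out
E
python3 - <<'E'
from h import *
np.set_printoptions(precision=4,suppress=True)
c=dict(np.load('top0.npz'))
for o in handles(c,(300,180,450,320),.016): print(*o)
hsv=cv2.cvtColor(c['pixels'],cv2.COLOR_RGB2HSV)
b=np.zeros((480,640),np.uint8);b[235:310,165:285]=(hsv[235:310,165:285,2]<50)
n,l,st,ce=cv2.connectedComponentsWithStats(b)
for i in range(1,n):
    if st[i,4]>100:
        v,u=np.nonzero(l==i);P=ray(c,np.c_[u,v],.006)[:,:2].astype(np.float32);r=cv2.minAreaRect(P);print('strip',st[i,4],r[0],r[1],r[2])
print('knob,plug',ray(c,[[283,221]],.031),ray(c,[[178,212]],.006))
# heights near vise, shelf
K=c['K'];T=c['world_from_camera'];vv,uu=np.mgrid[:480,:640];Z=c['z_map']
X=np.stack([(uu-K[0,2])/K[0,0]*Z,-(vv-K[1,2])/K[1,1]*Z,-Z],-1)@T[:3,:3].T+T[:3,3]
def hm(m): 
    q=X[m&(Z>0)];return q.min(0),q.max(0)
a=(X[...,2]>.04)&(X[...,2]<.5)
print('vise',hm(a&(uu>90)&(uu<170)&(vv>290)&(vv<390)))
print('shelf near',hm(a&(uu>260)&(uu<480)&(vv<190)), hm((X[...,2]>.3)&(uu>240)&(uu<480)&(vv<190)))
print('bottle',hm(a&(uu>465)&(uu<495)&(vv>225)&(vv<255)))
print('handles z',[X[y,x,2] for x,y in((345,230),(367,297),(393,202),(398,266))])
E
```

```text
red [347.8 229.7] [ 0.5712 -0.1197] [ 0.571  -0.1214] 80.82017980710744 0.09477341920137405 0.02396259643137455
red [369.7 296.4] [ 0.4028 -0.1686] [ 0.4029 -0.1705] 97.03412042572468 0.07887125760316849 0.02273348905146122
yel [399.3 264.3] [ 0.4805 -0.2454] [ 0.4808 -0.247 ] 98.5530836709277 0.08793271332979202 0.021854499354958534
grn [393.9 201. ] [ 0.641  -0.2385] [ 0.641  -0.2387] 84.79830339429125 0.0657908022403717 0.02048228308558464
grn [319.5 280. ] [ 0.4469 -0.045 ] [ 0.4469 -0.045 ] 178.39994567708786 0.024895407259464264 0.00748030748218298
strip 552 (0.4854111075401306, 0.29992303252220154) (0.02972615323960781, 0.11878446489572525) 83.3738021850586
strip 559 (0.47688791155815125, 0.22853673994541168) (0.030245691537857056, 0.11873676627874374) 83.41952514648438
strip 552 (0.46856027841567993, 0.15711915493011475) (0.02937745675444603, 0.1184891015291214) 83.40579986572266
strip 556 (0.4598695933818817, 0.08530795574188232) (0.029601411893963814, 0.1186802014708519) 83.06891632080078
knob,plug [[0.5955 0.0419 0.031 ]] [[0.6295 0.3089 0.006 ]]
vise (array([0.1976, 0.382 , 0.04  ]), array([0.4185, 0.4773, 0.0904]))
shelf near (array([ 0.6557, -0.4541,  0.04  ]), array([0.9495, 0.0877, 0.5   ])) (array([ 0.5768, -0.379 ,  0.3   ]), array([0.9492, 0.0806, 1.1419]))
bottle (array([ 0.5096, -0.4572,  0.0406]), array([ 0.546 , -0.4219,  0.1309]))
handles z [np.float64(0.028061009728340913), np.float64(0.024468950595659233), np.float64(0.023343865984242207), np.float64(0.03296326186042697)]
```

```bash
cat >> h.py <<'E'
def cloud(c):
    K=c['K'];T=c['world_from_camera'];vv,uu=np.mgrid[:480,:640];Z=c['z_map']
    return (np.stack([(uu-K[0,2])/K[0,0]*Z,-(vv-K[1,2])/K[1,1]*Z,-Z],-1)@T[:3,:3].T+T[:3,3])[(Z>0)]
# board frame and drivers
BA=-6.8;bx=np.array([np.cos(np.radians(BA)),np.sin(np.radians(BA))]);by=np.array([-bx[1],bx[0]])
BO=np.array([.4727,.1927])+.052*bx
def go(x,y,z,yaw):
    """shift and turn in present tool axes to a tool-down pose with tool x at yaw"""
    from station import sensors
    from scipy.spatial.transform import Rotation as Rn
    s=sensors.sense();R=np.array(s['ee_rot']);d=R.T@(np.array([x,y,z])-s['tcp_pos'])
    a=np.radians(yaw);G=np.array([[np.cos(a),np.sin(a),0],[np.sin(a),-np.cos(a),0],[0,0,-1]])
    print('d',np.round(d,4),'rv',np.round(Rn.from_matrix(R.T@G).as_rotvec(degrees=True),2),'n',np.round(np.linalg.norm(d)/.05,1),'t',s['time_s'])
E
python3 - <<'E'
from h import *
np.set_printoptions(precision=3,suppress=True)
for n in('top','scene'):
    c=dict(np.load(n+'0.npz'));X=cloud(c)
    for z in np.arange(.05,1.1,.1):
        m=(abs(X[:,2]-z)<.05)&(X[:,0]>.45)&(X[:,0]<1)&(X[:,1]>-.4)&(X[:,1]<.35)
        q=X[m]
        if len(q)>20: print(n,round(z,2),len(q),np.percentile(q[:,0],[0,2,20]),q[:,1].min(),q[:,1].max())
c=dict(np.load('top0.npz'));print('green tip/butt',ray(c,[[436,206],[380,201]],.013)[:,:2],'BO',BO)
import sys
from h import go
go(.5712,-.1205,.12,-99.2)
E
```

```text
top 0.05 33334 [0.45  0.458 0.523] -0.3999828559187392 0.3499441679076475
top 0.15 5509 [0.742 0.745 0.765] -0.37984750390782623 0.34997673877781177
top 0.25 2011 [0.742 0.744 0.814] -0.37961707145348306 0.12029865135565504
top 0.35 7566 [0.742 0.745 0.761] -0.3800723267167729 0.08063994340079061
top 0.45 2606 [0.742 0.745 0.754] -0.37994672683202485 0.03892860351463318
top 0.55 11120 [0.5   0.552 0.766] -0.3999945827909713 0.01901688497704576
top 0.65 7918 [0.576 0.745 0.754] -0.3996730022121552 0.0004033944186920893
top 0.75 985 [0.773 0.774 0.777] -0.2888794312743359 -0.21352454475225738
top 0.85 106 [0.62  0.621 0.645] 0.02493393320515782 0.05904509316080978
top 0.95 1771 [0.574 0.575 0.58 ] 0.019064729596060356 0.1313886256156409
top 1.05 7493 [0.574 0.578 0.587] -0.0036456046515398327 0.140657812976098
scene 0.05 20793 [0.45  0.46  0.541] -0.39999680349640226 0.34992118862805466
scene 0.15 8942 [0.741 0.744 0.767] -0.3999707550229466 0.34991453007245643
scene 0.25 10283 [0.741 0.745 0.814] -0.39994861667386844 0.34994805764410297
scene 0.35 11974 [0.74  0.744 0.757] -0.3999152063608238 0.34998537035987476
scene 0.45 9012 [0.742 0.745 0.799] -0.3796067451496467 0.34998084830002574
scene 0.55 2315 [0.502 0.518 0.746] -0.39998410295577896 0.02190089714786736
green tip/butt [[ 0.626 -0.345]
 [ 0.643 -0.204]] BO [0.524 0.187]
d [0.584 0.603 0.103] rv [ 0.09 -0.09 85.16] n 16.9 t 0.1
```

```bash
python3 - <<'E'
from h import *
np.set_printoptions(precision=3,suppress=True)
X=np.vstack([cloud(dict(np.load(n+'0.npz'))) for n in('top','scene')])
for y in np.arange(-.4,.15,.05):
    print(round(y,2),[ (round(float(np.percentile(q[:,0],1)),3) if len(q)>8 else None) for z in np.arange(.05,.7,.05) for q in [X[(abs(X[:,1]-y)<.025)&(X[:,2]>z)&(X[:,2]<z+.05)&(X[:,0]>.45)&(X[:,0]<1)]]])
E
```

```text
-0.4 [0.522, 0.942, 0.744, 0.745, 0.745, 0.745, 0.744, 0.743, 0.745, 0.486, 0.476, 0.58, 0.745]
-0.35 [0.731, 0.942, 0.743, 0.743, 0.743, 0.743, 0.742, 0.742, 0.743, 0.744, 0.743, 0.744, 0.745]
-0.3 [0.811, None, 0.744, 0.814, 0.82, 0.743, 0.745, 0.791, 0.744, 0.745, 0.79, None, 0.745]
-0.25 [0.812, None, 0.743, 0.814, 0.82, 0.743, 0.744, 0.809, 0.743, 0.744, 0.784, None, 0.745]
-0.2 [0.765, 0.756, 0.744, 0.818, None, 0.743, 0.744, 0.745, 0.744, 0.744, 0.745, 0.745, 0.745]
-0.15 [0.732, 0.758, 0.743, 0.744, 0.743, 0.743, 0.793, 0.822, 0.827, None, 0.795, 0.831, None]
-0.1 [0.757, 0.763, 0.744, 0.744, 0.743, 0.743, 0.794, 0.799, 0.828, 0.937, 0.795, 0.824, None]
-0.05 [0.757, 0.758, 0.767, 0.813, 0.851, 0.793, 0.794, 0.802, 0.935, 0.935, 0.795, 0.809, None]
-0.0 [0.76, 0.761, 0.768, 0.813, 0.832, 0.793, 0.793, 0.793, 0.794, 0.793, 0.795, 0.816, None]
0.05 [None, 0.913, 0.902, 0.813, 0.833, 0.834, 0.838, 0.944, 0.945, None, None, None, None]
0.1 [0.932, 0.931, 0.943, 0.926, 0.894, None, None, None, None, None, None, None, None]
```

```bash
python3 -m handwheel '[{"jaw":1, "sx":0.05, "sy":0.05, "wz":8}, {"jaw":1, "sx":0.1, "sy":0.1, "wz":16}, {"jaw":1, "sx":0.15, "sy":0.15, "wz":24}, {"jaw":1, "sx":0.2, "sy":0.2, "wz":32}, {"jaw":1, "sx":0.25, "sy":0.25, "wz":40}, {"jaw":1, "sx":0.28, "sy":0.29, "wz":48}, {"jaw":1, "sx":0.28, "sy":0.29, "wz":48}, {"jaw":1, "sx":0.28, "sy":0.29, "wz":48}]'; python3 -c "
from h import go
go(.5712,-.1205,.12,-99.2)
from station import sensors;print(sensors.sense()['joints'])"
```

```text
time_s: 0.9
tcp_pos: [0.3516, 0.2579, 0.2224]
ee_rot: [[0.47, -0.883, -0.0], [-0.883, -0.47, -0.0], [-0.0, 0.0, -1.0]]
wrist_force: [0.6, 0.2, -0.1]
gripper_width: 1.0
gripper_force: 0.0
d [ 0.4372 -0.0163  0.1024] rv [ 1.000e-02 -0.000e+00  3.721e+01] n 9.0 t 0.9
[ 5.77578455e+01  3.25208988e+00 -2.43865645e+01 -7.60670198e-03
 -6.23681100e+01 -2.97478652e+01]
```

```bash
python3 -m handwheel '[{"jaw":0.7, "sx":0.05, "sy":-0.002, "wz":5}, {"jaw":0.7, "sx":0.1, "sy":-0.004, "wz":10}, {"jaw":0.7, "sx":0.15, "sy":-0.006, "wz":15}, {"jaw":0.7, "sx":0.2, "sy":-0.008, "sz":0.02, "wz":20}, {"jaw":0.7, "sx":0.25, "sy":-0.01, "sz":0.04, "wz":25}, {"jaw":0.7, "sx":0.3, "sy":-0.012, "sz":0.06, "wz":30}, {"jaw":0.7, "sx":0.345, "sy":-0.014, "sz":0.08, "wz":35}, {"jaw":0.7, "sx":0.39, "sy":-0.015, "sz":0.09, "wz":37.2}]'; python3 -m handwheel '[{"jaw":0.7, "sx":0.04, "sz":0.01}, {"jaw":0.7, "sx":0.047, "sy":-0.001, "sz":0.012}, {"jaw":0.7, "sx":0.047, "sy":-0.001, "sz":0.012}]'; python3 - <<'E'
from h import *
go(.5712,-.1205,.003,-99.2)
from station import eyes
c=eyes.capture('wrist');cv2.imwrite('pics/w1.png',c['pixels'][...,::-1])
for o in handles(c,(0,0,640,480),.016): print(*o)
E
```

```text
time_s: 1.7
tcp_pos: [0.5438, -0.0733, 0.1324]
ee_rot: [[-0.163, -0.987, -0.003], [-0.987, 0.163, 0.0], [0.0, 0.003, -1.0]]
wrist_force: [1.2, 0.6, 0.2]
gripper_width: 0.702
gripper_force: 0.0
time_s: 2.0
tcp_pos: [0.5367, -0.1194, 0.1213]
ee_rot: [[-0.163, -0.987, -0.002], [-0.987, 0.163, -0.0], [0.0, 0.002, -1.0]]
wrist_force: [0.2, 0.7, 0.3]
gripper_width: 0.697
gripper_force: 0.0
d [-0.0046 -0.0344  0.1182] rv [ 0.13 -0.02 -0.19] n 2.5 t 2.0
red [519.2 124.5] [ 0.40558907 -0.17084019] [ 0.40567487 -0.17056479] 97.43552838928645 0.08531607687473297 0.027986057102680206
red [262.5 242.2] [ 0.5723483 -0.1232763] [ 0.57250202 -0.12208323] 80.45201494353377 0.10240677744150162 0.026495113968849182
yel [384.5  42.8] [ 0.48000106 -0.22883976] [ 0.47964305 -0.22891316] 102.70978930227774 0.054001886397600174 0.026391297578811646
grn [103.8  67.8] [ 0.64107955 -0.24180618] [ 0.64113832 -0.24097021] 83.74553435550602 0.07320818305015564 0.027411984279751778
grn [459.9 316.5] [ 0.44909042 -0.04922772] [ 0.44857803 -0.04904028] -179.5027440874538 0.03329062461853027 0.014842151664197445
```

```bash
python3 -m handwheel '[{"jaw":0.7, "sx":-0.003, "sy":-0.0358}, {"jaw":0.7, "sx":-0.003, "sy":-0.0358, "sz":0.03}, {"jaw":0.7, "sx":-0.003, "sy":-0.0358, "sz":0.07}, {"jaw":0.7, "sx":-0.003, "sy":-0.0358, "sz":0.1}, {"jaw":0.7, "sx":-0.003, "sy":-0.0358, "sz":0.117}, {"jaw":0.7, "sx":-0.003, "sy":-0.0358, "sz":0.117}]';python3 -m handwheel '[{"jaw":0}, {"jaw":0}, {"jaw":0}, {"jaw":0}, {"jaw":0}]'; python3 -m handwheel '[{"jaw":0, "sz":-0.03}, {"jaw":0, "sz":-0.07}, {"jaw":0, "sz":-0.1}, {"jaw":0, "sz":-0.1}]'; python3 - <<'E'
from h import *
from station import eyes
c=eyes.capture('wrist');cv2.imwrite('pics/w2.png',c['pixels'][...,::-1])
for n,y,x in((4,.108,-.035),(3,.036,-.045),(2,-.036,-.032),(1,-.108,-.03)):
    p=BO+x*bx+y*by; print(n,p)
p=BO-.035*bx+.108*by;go(*p,.1,BA)
E
```

```text
time_s: 2.65
tcp_pos: [0.5719, -0.1192, 0.0034]
ee_rot: [[-0.158, -0.987, -0.005], [-0.987, 0.158, 0.0], [0.001, 0.005, -1.0]]
wrist_force: [-0.7, 0.5, -0.5]
gripper_width: 0.701
gripper_force: 0.0
time_s: 3.15
tcp_pos: [0.5737, -0.1209, 0.006]
ee_rot: [[-0.16, -0.987, 0.001], [-0.987, 0.16, 0.0], [-0.0, -0.001, -1.0]]
wrist_force: [0.1, -0.3, -0.5]
gripper_width: 0.327
gripper_force: 0.0
time_s: 3.55
tcp_pos: [0.5767, -0.1211, 0.1106]
ee_rot: [[-0.16, -0.987, 0.011], [-0.987, 0.16, -0.001], [-0.001, -0.011, -1.0]]
wrist_force: [0.1, 0.5, -0.3]
gripper_width: 0.3
gripper_force: 30.0
4 [0.50236804 0.29792741]
3 [0.4839133  0.22761793]
2 [0.48829677 0.15458516]
1 [0.48175761 0.08285484]
d [-0.4018  0.1388  0.0077] rv [ -0.3   -0.2  -92.43] n 8.5 t 3.6
```

View pics/w2.png

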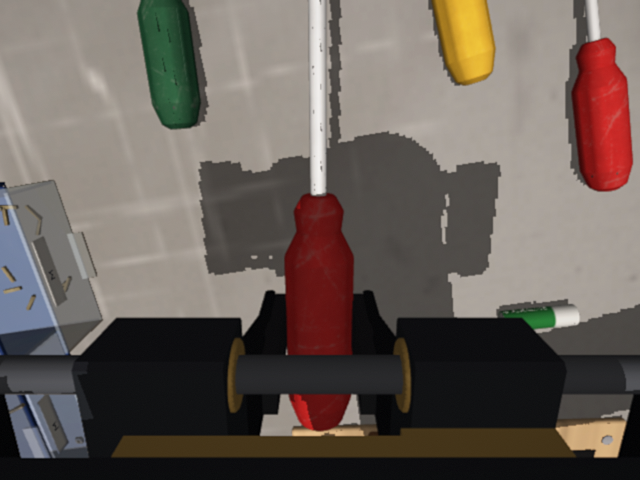

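```bash
python3 -m handwheel '[{"jaw":0, "sx":-0.035, "sy":0.012, "wz":-7}, {"jaw":0, "sx":-0.07, "sy":0.025, "wz":-14}, {"jaw":0, "sx":-0.105, "sy":0.037, "wz":-22}, {"jaw":0, "sx":-0.145, "sy":0.05, "wz":-30}, {"jaw":0, "sx":-0.185, "sy":0.064, "wz":-38}, {"jaw":0, "sx":-0.225, "sy":0.078, "wz":-46}, {"jaw":0, "sx":-0.265, "sy":0.09, "wz":-54}, {"jaw":0, "sx":-0.265, "sy":0.09, "wz":-54}]'; python3 - <<'E'
from h import *
p=BO-.035*bx+.108*by;go(*p,.1,BA)
E
```

```text
time_s: 4.4
tcp_pos: [0.5262, 0.1589, 0.1042]
ee_rot: [[0.71, -0.705, -0.001], [-0.705, -0.71, -0.0], [-0.001, 0.001, -1.0]]
wrist_force: [0.5, -0.5, -0.6]
gripper_width: 0.3
gripper_force: 30.0
d [-0.1148 -0.0819  0.0042] rv [ 3.0e-02  4.0e-02 -3.8e+01] n 2.8 t 4.4
```

```bash
python3 -m handwheel '[{"jaw":0, "sx":-0.023, "sy":-0.016, "wz":-8}, {"jaw":0, "sx":-0.046, "sy":-0.033, "wz":-16}, {"jaw":0, "sx":-0.07, "sy":-0.05, "wz":-24}, {"jaw":0, "sx":-0.093, "sy":-0.066, "wz":-32}, {"jaw":0, "sx":-0.1148, "sy":-0.0819, "wz":-38}, {"jaw":0, "sx":-0.1148, "sy":-0.0819, "sz":0.04, "wz":-38}, {"jaw":0, "sx":-0.1148, "sy":-0.0819, "sz":0.06, "wz":-38}, {"jaw":0, "sx":-0.1148, "sy":-0.0819, "sz":0.06, "wz":-38}]'; python3 - <<'E'
from h import *
from station import eyes
p=BO-.035*bx+.108*by;go(*p,.011,BA)
c=eyes.capture('scene');cv2.imwrite('pics/s2.png',cv2.resize(c['pixels'][100:300,150:400,::-1],(750,600)))
c=eyes.capture('wrist');cv2.imwrite('pics/w3.png',c['pixels'][...,::-1])
E
```

```text
time_s: 5.2
tcp_pos: [0.5016, 0.2915, 0.0409]
ee_rot: [[0.992, -0.127, -0.008], [-0.127, -0.992, -0.007], [-0.007, 0.008, -1.0]]
wrist_force: [0.2, -0.1, -1.2]
gripper_width: 0.302
gripper_force: 30.0
d [ 0.0001 -0.0067  0.0298] rv [ 0.44  0.4  -0.52] n 0.6 t 5.2
```

View pics/w3.png

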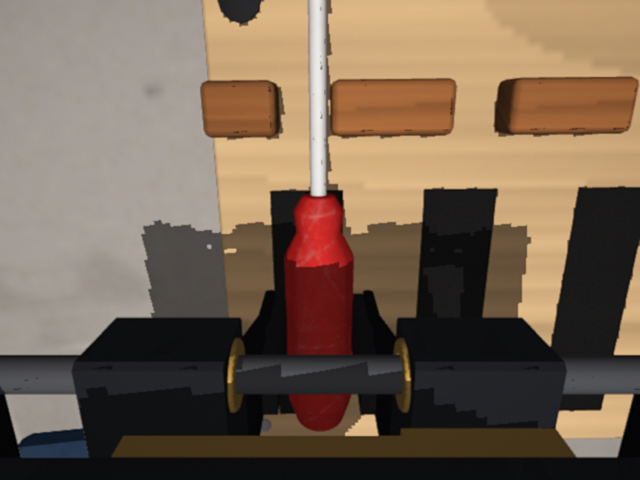

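```bash
python3 -m handwheel '[{"jaw":0, "sy":-0.004}, {"jaw":0, "sy":-0.004}, {"jaw":0, "sy":-0.004}]'; python3 - <<'E'
from h import *
p=BO-.035*bx+.108*by;go(*p,.011,BA)
E
```

```text
time_s: 5.6
tcp_pos: [0.5054, 0.2987, 0.0464]
ee_rot: [[0.992, -0.126, 0.002], [-0.126, -0.992, 0.002], [0.001, -0.002, -1.0]]
wrist_force: [-0.7, -0.0, -0.9]
gripper_width: 0.302
gripper_force: 30.0
d [-0.003   0.0012  0.0354] rv [-0.1  -0.08 -0.43] n 0.7 t 5.6
```

```bash
python3 -m handwheel '[{"jaw":0, "sx":-0.003, "sy":0.001, "sz":0.02, "wz":-0.4}, {"jaw":0, "sx":-0.003, "sy":0.001, "sz":0.03, "wz":-0.4}, {"jaw":0, "sx":-0.003, "sy":0.001, "sz":0.035, "wz":-0.4}, {"jaw":0, "sx":-0.003, "sy":0.001, "sz":0.035, "wz":-0.4}, {"jaw":0, "sx":-0.003, "sy":0.001, "sz":0.035, "wz":-0.4}]'; python3 -m handwheel '[{"jaw":0.6}, {"jaw":0.6}, {"jaw":0.6}, {"jaw":0.6}]'; python3 -m handwheel '[{"jaw":0.6, "sz":-0.03}, {"jaw":0.6, "sz":-0.07}, {"jaw":0.6, "sz":-0.1}, {"jaw":0.6, "sz":-0.12}, {"jaw":0.6, "sz":-0.12}]'; python3 - <<'E'
from h import *
from station import eyes
c=eyes.capture('wrist');cv2.imwrite('pics/w4.png',c['pixels'][...,::-1])
for o in handles(c,(0,0,640,480),.022): print(*o,(o[2]-BO)@np.c_[bx,by],o[4]-BA)
go(.403,-.1705,.13,-82.7)
E
```

```text
time_s: 6.1
tcp_pos: [0.5015, 0.2978, 0.014]
ee_rot: [[0.993, -0.117, 0.0], [-0.117, -0.993, -0.001], [0.0, 0.001, -1.0]]
wrist_force: [-9.7, -1.1, 19.9]
gripper_width: 0.303
gripper_force: 30.0
time_s: 6.5
tcp_pos: [0.5017, 0.2975, 0.0099]
ee_rot: [[0.993, -0.119, -0.0], [-0.119, -0.993, -0.0], [-0.0, 0.001, -1.0]]
wrist_force: [0.2, 0.5, -0.2]
gripper_width: 0.558
gripper_force: 0.0
time_s: 7.0
tcp_pos: [0.5035, 0.299, 0.1335]
ee_rot: [[0.993, -0.118, 0.005], [-0.118, -0.993, 0.004], [0.005, -0.005, -1.0]]
wrist_force: [0.8, 0.6, -0.2]
gripper_width: 0.606
gripper_force: 0.0
red [319.6 236.2] [0.50296956 0.29854453] [0.50157785 0.29875818] 173.34680044105417 0.10172666609287262 0.026664607226848602 [-0.03447578  0.108684  ] 180.14680044105418
yel [472.8 363.8] [0.39455134 0.19916858] [0.39463216 0.19889353] -172.4336165348111 0.03080407902598381 0.005031159613281488 [-0.13036483 -0.00283004] -165.6336165348111
yel [474.2 398.1] [0.364881   0.19852547] [0.36657441 0.19833818] 172.3205095965254 0.02103712037205696 0.005431536119431257 [-0.1597503 -0.0069817] 179.1205095965254
d [-4.280e-02  4.772e-01  2.000e-04] rv [-1.700e-01  1.000e-02  7.586e+01] n 9.6 t 7.05
```

View pics/w4.png

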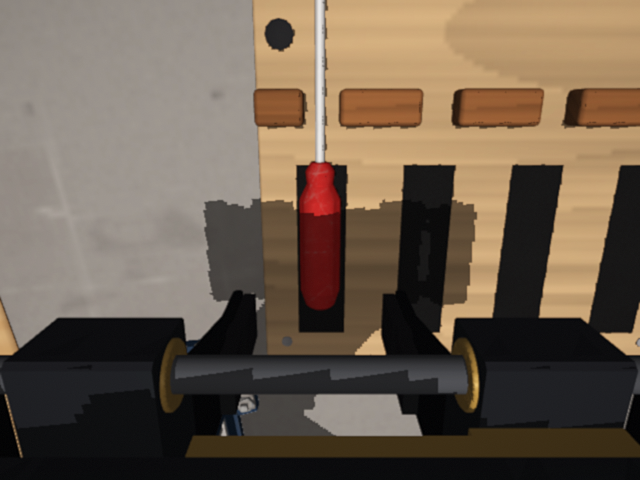

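```bash
python3 -m handwheel '[{"jaw":0.7, "sx":-0.004, "sy":0.049, "wz":8}, {"jaw":0.7, "sx":-0.008, "sy":0.098, "wz":16}, {"jaw":0.7, "sx":-0.012, "sy":0.147, "wz":24}, {"jaw":0.7, "sx":-0.017, "sy":0.196, "wz":32}, {"jaw":0.7, "sx":-0.022, "sy":0.245, "wz":40}, {"jaw":0.7, "sx":-0.027, "sy":0.294, "wz":48}, {"jaw":0.7, "sx":-0.031, "sy":0.343, "wz":56}, {"jaw":0.7, "sx":-0.035, "sy":0.39, "wz":64}]';python3 - <<'E'
from h import *
go(.4045,-.1705,.12,-82.8)
E
```

```text
time_s: 7.85
tcp_pos: [0.4188, -0.0873, 0.129]
ee_rot: [[0.323, -0.946, -0.003], [-0.946, -0.323, -0.0], [-0.001, 0.003, -1.0]]
wrist_force: [1.9, 0.5, 0.1]
gripper_width: 0.697
gripper_force: 0.0
d [0.0742 0.0404 0.009 ] rv [ 0.17  0.02 11.65] n 1.7 t 7.85
```

```bash
python3 -m handwheel '[{"jaw":0.7, "sx":0.04, "sy":0.02, "wz":6}, {"jaw":0.7, "sx":0.074, "sy":0.04, "sz":0.009, "wz":11.6}, {"jaw":0.7, "sx":0.074, "sy":0.04, "sz":0.009, "wz":11.6}, {"jaw":0.7, "sx":0.074, "sy":0.04, "sz":0.009, "wz":11.6}]';python3 - <<'E'
from h import *
from station import eyes
c=eyes.capture('wrist')
for o in handles(c,(0,0,640,480),.016): print(*o)
go(.4045,-.1705,.003,-82.8)
E
```

```text
time_s: 8.25
tcp_pos: [0.4059, -0.1691, 0.1199]
ee_rot: [[0.13, -0.992, -0.003], [-0.992, -0.13, 0.0], [-0.001, 0.003, -1.0]]
wrist_force: [-0.3, 0.1, 0.9]
gripper_width: 0.702
gripper_force: 0.0
red [319.1 237.1] [ 0.4048284  -0.17114706] [ 0.40466863 -0.1708007 ] 96.89601723518139 0.08563902229070663 0.026122141629457474
yel [205.1  94.7] [ 0.4819374  -0.24844205] [ 0.48193201 -0.24841808] 98.7303406157182 0.09187143296003342 0.02609953097999096
grn [246.6 396. ] [ 0.44148976 -0.04484724] [ 0.44328517 -0.04415875] -176.2765953273334 0.023395681753754616 0.006042616907507181
d [0.0018 0.002  0.1173] rv [0.13 0.03 0.36] n 2.3 t 8.3
```

```bash
python3 -m handwheel '[{"jaw":0.7, "sx":0.002, "sy":0.001, "sz":0.04}, {"jaw":0.7, "sx":0.002, "sy":0.001, "sz":0.08}, {"jaw":0.7, "sx":0.002, "sy":0.001, "sz":0.1}, {"jaw":0.7, "sx":0.002, "sy":0.001, "sz":0.117}, {"jaw":0.7, "sx":0.002, "sy":0.001, "sz":0.117}, {"jaw":0, "sx":0.002, "sy":0.001, "sz":0.117}, {"jaw":0, "sx":0.002, "sy":0.001, "sz":0.117}, {"jaw":0, "sx":0.002, "sy":0.001, "sz":0.117}]';python3 -m handwheel '[{"jaw":0}, {"jaw":0}, {"jaw":0}, {"jaw":0}, {"jaw":0, "sz":-0.03}, {"jaw":0, "sz":-0.07}, {"jaw":0, "sz":-0.1}, {"jaw":0, "sz":-0.1}]'; python3 - <<'E'
from h import *
go(*(BO-.04*bx+.036*by),.1,BA)
E
```

```text
time_s: 9.1
tcp_pos: [0.4073, -0.1703, 0.0053]
ee_rot: [[0.133, -0.991, 0.002], [-0.991, -0.133, -0.0], [0.0, -0.002, -1.0]]
wrist_force: [-0.3, 0.2, -0.7]
gripper_width: 0.508
gripper_force: 0.0
time_s: 9.9
tcp_pos: [0.4095, -0.1709, 0.1081]
ee_rot: [[0.133, -0.991, 0.01], [-0.991, -0.133, -0.001], [0.002, -0.009, -1.0]]
wrist_force: [1.1, -0.0, -0.6]
gripper_width: 0.299
gripper_force: 30.0
d [-0.3839 -0.1314  0.0085] rv [ -0.37  -0.47 -75.58] n 8.1 t 9.9
```

```bash
python3 -m handwheel '[{"jaw":0, "sx":-0.044, "sy":-0.015, "wz":-8}, {"jaw":0, "sx":-0.088, "sy":-0.03, "wz":-16}, {"jaw":0, "sx":-0.132, "sy":-0.045, "wz":-24}, {"jaw":0, "sx":-0.176, "sy":-0.06, "wz":-32}, {"jaw":0, "sx":-0.22, "sy":-0.075, "wz":-40}, {"jaw":0, "sx":-0.264, "sy":-0.09, "wz":-48}, {"jaw":0, "sx":-0.308, "sy":-0.105, "wz":-56}, {"jaw":0, "sx":-0.345, "sy":-0.118, "wz":-64}]';python3 - <<'E'
from h import *
go(*(BO-.04*bx+.036*by),.06,BA)
E
```

```text
time_s: 10.7
tcp_pos: [0.4775, 0.189, 0.1031]
ee_rot: [[0.951, -0.31, -0.001], [-0.31, -0.951, -0.001], [-0.001, 0.001, -1.0]]
wrist_force: [0.9, 0.5, -0.8]
gripper_width: 0.3
gripper_force: 30.0
d [-0.0009 -0.0397  0.0431] rv [  0.06   0.07 -11.25] n 1.2 t 10.7
```

```bash
python3 -m handwheel '[{"jaw":0, "sx":-0.001, "sy":-0.025, "wz":-7}, {"jaw":0, "sx":-0.001, "sy":-0.039, "sz":0.02, "wz":-11.2}, {"jaw":0, "sx":-0.001, "sy":-0.039, "sz":0.043, "wz":-11.2}, {"jaw":0, "sx":-0.001, "sy":-0.039, "sz":0.043, "wz":-11.2}, {"jaw":0, "sx":-0.001, "sy":-0.039, "sz":0.043, "wz":-11.2}]';python3 - <<'E'
from h import *
go(*(BO-.04*bx+.036*by),.013,BA)
E
```

```text
time_s: 11.2
tcp_pos: [0.4888, 0.2237, 0.0604]
ee_rot: [[0.992, -0.126, -0.002], [-0.126, -0.992, -0.002], [-0.002, 0.002, -1.0]]
wrist_force: [0.1, 0.1, -1.0]
gripper_width: 0.294
gripper_force: 30.0
d [-0.0002 -0.0035  0.0474] rv [ 0.12  0.1  -0.43] n 1.0 t 11.2
```

```bash
python3 -m handwheel '[{"jaw":0, "sx":-0.001, "sz":0.02, "wz":-0.4}, {"jaw":0, "sx":-0.001, "sz":0.035, "wz":-0.4}, {"jaw":0, "sx":-0.001, "sz":0.043, "wz":-0.4}, {"jaw":0, "sx":-0.001, "sz":0.047, "wz":-0.4}, {"jaw":0, "sx":-0.001, "sz":0.047, "wz":-0.4}, {"jaw":0, "sx":-0.001, "sz":0.047, "wz":-0.4}]'; python3 -m handwheel '[{"jaw":0.6}, {"jaw":0.6}, {"jaw":0.6}, {"jaw":0.6}]'; python3 -m handwheel '[{"jaw":0.6, "sz":-0.03}, {"jaw":0.6, "sz":-0.07}, {"jaw":0.6, "sz":-0.1}, {"jaw":0.6, "sz":-0.12}, {"jaw":0.6, "sz":-0.12}]'; python3 - <<'E'
from h import *
from station import eyes
c=eyes.capture('wrist');cv2.imwrite('pics/w5.png',c['pixels'][...,::-1])
for o in handles(c,(0,0,640,480),.022): print(o[0],o[1],(o[2]-BO)@np.c_[bx,by],o[4]-BA,o[5:])
go(.482,-.248,.12,-81.3)
E
```

```text
time_s: 11.8
tcp_pos: [0.4889, 0.2248, 0.0151]
ee_rot: [[0.993, -0.119, 0.001], [-0.119, -0.993, 0.001], [0.001, -0.001, -1.0]]
wrist_force: [-0.3, 0.0, -0.8]
gripper_width: 0.297
gripper_force: 30.0
time_s: 12.2
tcp_pos: [0.4885, 0.2246, 0.0146]
ee_rot: [[0.993, -0.119, 0.0], [-0.119, -0.993, 0.0], [0.0, -0.0, -1.0]]
wrist_force: [0.0, 0.2, 0.0]
gripper_width: 0.554
gripper_force: 0.0
time_s: 12.7
tcp_pos: [0.4901, 0.2257, 0.1378]
ee_rot: [[0.993, -0.118, 0.006], [-0.118, -0.993, 0.005], [0.006, -0.005, -1.0]]
wrist_force: [-0.6, 0.0, -0.8]
gripper_width: 0.602
gripper_force: 0.0
red [209.9 228.2] [-0.03480974  0.10787778] 179.75385712586603 (0.10152117908000946, 0.026724372059106827)
red [323.3 236.9] [-0.0404797  0.0319302] 179.5253792337911 (0.08643461018800735, 0.026218093931674957)
yel [164.8 363.2] [-0.13803145  0.14905739] 165.44835546165737 (0.03158877044916153, 0.004527875687927008)
yel [472.4 362.6] [-0.13651012 -0.07840309] -165.7487319838605 (0.03359578177332878, 0.005341108422726393)
yel [162.6 392.6] [-0.16361428  0.15342108] 169.8331724068713 (0.017210161313414574, 0.003013696987181902)
yel [473.8 397.9] [-0.16716075 -0.08269109] 179.3497761034934 (0.024095358327031136, 0.005461909342557192)
d [0.0494 0.4705 0.0145] rv [-2.200e-01 -1.000e-02  7.447e+01] n 9.5 t 12.75
```

```bash
python3 -m handwheel '[{"jaw":0.7, "sx":0.005, "sy":0.049, "wz":8}, {"jaw":0.7, "sx":0.01, "sy":0.098, "wz":16}, {"jaw":0.7, "sx":0.015, "sy":0.147, "wz":24}, {"jaw":0.7, "sx":0.02, "sy":0.196, "wz":32}, {"jaw":0.7, "sx":0.025, "sy":0.245, "wz":40}, {"jaw":0.7, "sx":0.03, "sy":0.294, "wz":48}, {"jaw":0.7, "sx":0.035, "sy":0.343, "wz":56}, {"jaw":0.7, "sx":0.04, "sy":0.39, "wz":64}]';python3 - <<'E'
from h import *
go(.482,-.248,.12,-81.3)
E
```

```text
time_s: 13.55
tcp_pos: [0.4803, -0.1694, 0.1328]
ee_rot: [[0.323, -0.946, -0.003], [-0.946, -0.323, 0.0], [-0.001, 0.003, -1.0]]
wrist_force: [0.9, -0.2, -0.5]
gripper_width: 0.7
gripper_force: 0.0
d [0.0749 0.0237 0.0128] rv [ 0.15  0.06 10.13] n 1.6 t 13.55
```

```bash
python3 -m handwheel '[{"jaw":0.7, "sx":0.04, "sy":0.012, "wz":6}, {"jaw":0.7, "sx":0.074, "sy":0.023, "sz":0.012, "wz":10.1}, {"jaw":0.7, "sx":0.074, "sy":0.023, "sz":0.012, "wz":10.1}, {"jaw":0.7, "sx":0.074, "sy":0.023, "sz":0.012, "wz":10.1}]';python3 - <<'E'
from h import *
from station import eyes
c=eyes.capture('wrist')
for o in handles(c,(0,0,640,480),.016): print(*o)
go(.482,-.2484,.003,-81.3)
E
```

```text
time_s: 13.95
tcp_pos: [0.4829, -0.2455, 0.1203]
ee_rot: [[0.156, -0.988, -0.004], [-0.988, -0.156, 0.001], [-0.002, 0.004, -1.0]]
wrist_force: [-0.5, 0.3, -0.5]
gripper_width: 0.698
gripper_force: 0.0
yel [318.7 235.2] [ 0.48224673 -0.24825495] [ 0.48220283 -0.24812287] 98.87676660834421 0.09284354001283646 0.017183154821395874
grn [ 68.5 202.3] [ 0.64094067 -0.24541028] [ 0.64089483 -0.24578974] 82.97363454997796 0.08583233505487442 0.027345534414052963
d [0.0035 0.0017 0.118 ] rv [0.14 0.06 0.37] n 2.4 t 14.0
```

```bash
python3 -m handwheel '[{"jaw":0.7, "sx":0.002, "sy":0.001, "sz":0.04}, {"jaw":0.7, "sx":0.002, "sy":0.001, "sz":0.08}, {"jaw":0.7, "sx":0.002, "sy":0.001, "sz":0.1}, {"jaw":0.7, "sx":0.002, "sy":0.001, "sz":0.117}, {"jaw":0.7, "sx":0.002, "sy":0.001, "sz":0.117}, {"jaw":0, "sx":0.002, "sy":0.001, "sz":0.117}, {"jaw":0, "sx":0.002, "sy":0.001, "sz":0.117}, {"jaw":0, "sx":0.002, "sy":0.001, "sz":0.117}]';python3 -m handwheel '[{"jaw":0}, {"jaw":0}, {"jaw":0}, {"jaw":0}, {"jaw":0, "sz":-0.03}, {"jaw":0, "sz":-0.07}, {"jaw":0, "sz":-0.1}, {"jaw":0, "sz":-0.1}]'; python3 - <<'E'
from h import *
go(*(BO-.032*bx-.036*by),.1,BA)
E
```

```text
time_s: 14.8
tcp_pos: [0.4845, -0.247, 0.0066]
ee_rot: [[0.158, -0.987, 0.002], [-0.987, -0.158, -0.001], [0.001, -0.002, -1.0]]
wrist_force: [0.4, -0.3, 0.1]
gripper_width: 0.51
gripper_force: 0.0
time_s: 15.6
tcp_pos: [0.4867, -0.248, 0.1098]
ee_rot: [[0.159, -0.987, 0.01], [-0.987, -0.159, -0.003], [0.004, -0.009, -1.0]]
wrist_force: [0.9, -0.5, -1.1]
gripper_width: 0.299
gripper_force: 30.0
d [-0.3973 -0.0654  0.0087] rv [ -0.29  -0.54 -74.08] n 8.1 t 15.6
```

```bash
python3 -m handwheel '[{"jaw":0, "sx":-0.046, "sy":-0.007, "wz":-8}, {"jaw":0, "sx":-0.092, "sy":-0.015, "wz":-16}, {"jaw":0, "sx":-0.138, "sy":-0.022, "wz":-24}, {"jaw":0, "sx":-0.184, "sy":-0.03, "wz":-32}, {"jaw":0, "sx":-0.23, "sy":-0.037, "wz":-40}, {"jaw":0, "sx":-0.276, "sy":-0.045, "wz":-48}, {"jaw":0, "sx":-0.322, "sy":-0.052, "wz":-56}, {"jaw":0, "sx":-0.365, "sy":-0.06, "wz":-64}]';python3 - <<'E'
from h import *
go(*(BO-.032*bx-.036*by),.06,BA)
E
```

```text
time_s: 16.4
tcp_pos: [0.4842, 0.1245, 0.1044]
ee_rot: [[0.958, -0.285, -0.002], [-0.285, -0.958, -0.001], [-0.001, 0.001, -1.0]]
wrist_force: [0.6, -0.7, -1.6]
gripper_width: 0.298
gripper_force: 30.0
d [-0.0046 -0.0301  0.0443] rv [ 0.05  0.08 -9.78] n 1.1 t 16.4
```

```bash
python3 -m handwheel '[{"jaw":0, "sx":-0.003, "sy":-0.02, "wz":-6}, {"jaw":0, "sx":-0.005, "sy":-0.03, "sz":0.02, "wz":-9.8}, {"jaw":0, "sx":-0.005, "sy":-0.03, "sz":0.043, "wz":-9.8}, {"jaw":0, "sx":-0.005, "sy":-0.03, "sz":0.043, "wz":-9.8}, {"jaw":0, "sx":-0.005, "sy":-0.03, "sz":0.043, "wz":-9.8}, {"jaw":0, "sx":-0.005, "sy":-0.03, "sz":0.043, "wz":-9.8}]';python3 - <<'E'
from h import *
go(*(BO-.032*bx-.036*by),.013,BA)
E
```

```text
time_s: 17.0
tcp_pos: [0.4898, 0.1529, 0.063]
ee_rot: [[0.992, -0.124, 0.001], [-0.124, -0.992, 0.001], [0.001, -0.001, -1.0]]
wrist_force: [-0.7, -0.3, -0.1]
gripper_width: 0.302
gripper_force: 30.0
d [-0.0018 -0.0014  0.05  ] rv [-0.04 -0.06 -0.34] n 1.0 t 17.0
```

```bash
python3 -m handwheel '[{"jaw":0, "sx":-0.002, "sy":-0.002, "sz":0.02, "wz":-0.4}, {"jaw":0, "sx":-0.002, "sy":-0.002, "sz":0.035, "wz":-0.4}, {"jaw":0, "sx":-0.002, "sy":-0.002, "sz":0.044, "wz":-0.4}, {"jaw":0, "sx":-0.002, "sy":-0.002, "sz":0.05, "wz":-0.4}, {"jaw":0, "sx":-0.002, "sy":-0.002, "sz":0.05, "wz":-0.4}, {"jaw":0, "sx":-0.002, "sy":-0.002, "sz":0.05, "wz":-0.4}]'; python3 -m handwheel '[{"jaw":0.6}, {"jaw":0.6}, {"jaw":0.6}, {"jaw":0.6}]'; python3 -m handwheel '[{"jaw":0.6, "sz":-0.03}, {"jaw":0.6, "sz":-0.07}, {"jaw":0.6, "sz":-0.1}, {"jaw":0.6, "sz":-0.12}, {"jaw":0.6, "sz":-0.12}]'; python3 - <<'E'
from h import *
from station import eyes
c=eyes.capture('wrist');cv2.imwrite('pics/w6.png',c['pixels'][...,::-1])
for o in handles(c,(0,0,640,330),.022): print(o[0],o[1],(o[2]-BO)@np.c_[bx,by],o[4]-BA,o[5:])
go(.641,-.2455,.12,-97)
E
```

```text
time_s: 17.6
tcp_pos: [0.488, 0.1553, 0.0129]
ee_rot: [[0.993, -0.117, 0.001], [-0.117, -0.993, 0.0], [0.001, -0.001, -1.0]]
wrist_force: [0.6, 0.0, -1.5]
gripper_width: 0.297
gripper_force: 30.0
time_s: 18.0
tcp_pos: [0.4876, 0.1552, 0.0125]
ee_rot: [[0.993, -0.117, 0.0], [-0.117, -0.993, 0.0], [0.0, -0.0, -1.0]]
wrist_force: [-0.5, 0.0, -0.1]
gripper_width: 0.558
gripper_force: 0.0
time_s: 18.5
tcp_pos: [0.4894, 0.1562, 0.1357]
ee_rot: [[0.993, -0.116, 0.007], [-0.116, -0.993, 0.004], [0.006, -0.005, -1.0]]
wrist_force: [0.4, -1.0, -0.7]
gripper_width: 0.597
gripper_force: 0.0
red [107.3 240. ] [-0.03530134  0.10769992] 179.25605920072132 (0.10252640396356583, 0.02820013277232647)
red [220.7 246.3] [-0.03912889  0.03179762] 177.6825368223369 (0.08662985265254974, 0.026546841487288475)
yel [322.6 235.7] [-0.03161846 -0.03679533] 179.83377510912055 (0.09333008527755737, 0.026233378797769547)
grn [608.9 257. ] [-0.04528459 -0.23006739] -172.50548430003545 (0.03257666155695915, 0.015563994646072388)
d [0.1988 0.3805 0.0133] rv [-0.23 -0.   90.27] n 8.6 t 18.55
```

View pics/w6.png

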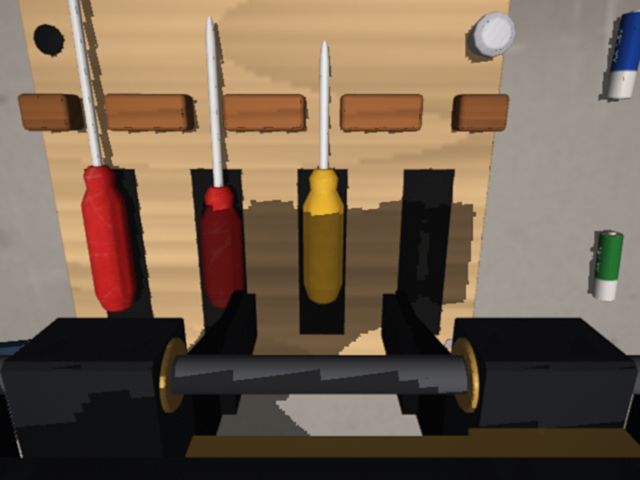

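```bash
python3 -c "
from h import go
go(.677,-.2497,.12,-7)"
```

```text
d [0.2351 0.3804 0.0134] rv [-0.15 -0.15  0.27] n 8.9 t 18.55
```

```bash
python3 -m handwheel '[{"jaw":0.4, "sx":0.02, "sy":0.045}, {"jaw":0.4, "sx":0.045, "sy":0.09}, {"jaw":0.4, "sx":0.07, "sy":0.135}, {"jaw":0.4, "sx":0.095, "sy":0.18}, {"jaw":0.4, "sx":0.12, "sy":0.225}, {"jaw":0.4, "sx":0.145, "sy":0.27}, {"jaw":0.4, "sx":0.17, "sy":0.315}, {"jaw":0.4, "sx":0.195, "sy":0.35}]'; python3 -m handwheel '[{"jaw":0.4, "sx":0.02, "sy":0.02}, {"jaw":0.4, "sx":0.04, "sy":0.03}, {"jaw":0.4, "sx":0.04, "sy":0.03}, {"jaw":0.4, "sx":0.04, "sy":0.03}]';python3 - <<'E'
from h import *
from station import eyes
c=eyes.capture('wrist');cv2.imwrite('pics/w7.png',c['pixels'][...,::-1])
c=eyes.capture('scene');cv2.imwrite('pics/s7.png',c['pixels'][...,::-1])
go(.677,-.2497,.008,-7)
E
```

```text
time_s: 19.35
tcp_pos: [0.6386, -0.2156, 0.1303]
ee_rot: [[0.993, -0.118, -0.004], [-0.118, -0.993, 0.001], [-0.004, -0.0, -1.0]]
wrist_force: [0.6, 1.1, 0.9]
gripper_width: 0.398
gripper_force: 0.0
time_s: 19.75
tcp_pos: [0.6744, -0.248, 0.1298]
ee_rot: [[0.993, -0.118, -0.004], [-0.118, -0.993, 0.001], [-0.004, -0.001, -1.0]]
wrist_force: [-0.9, -0.1, 1.2]
gripper_width: 0.395
gripper_force: 0.0
d [0.003  0.0022 0.1232] rv [-0.02  0.14  0.31] n 2.5 t 19.85
```

View pics/s7.png

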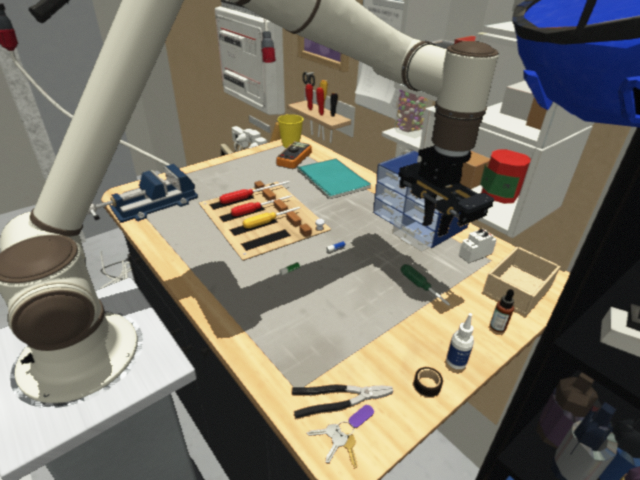

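```bash
python3 -m handwheel '[{"jaw":0.4, "sx":0.003, "sy":0.001, "sz":0.04}, {"jaw":0.4, "sx":0.003, "sy":0.001, "sz":0.08}, {"jaw":0.4, "sx":0.003, "sy":0.001, "sz":0.105}, {"jaw":0.4, "sx":0.003, "sy":0.001, "sz":0.12}, {"jaw":0.4, "sx":0.003, "sy":0.001, "sz":0.12}]'; python3 -m handwheel '[{"jaw":0.4, "sx":-0.008}, {"jaw":0.4, "sx":-0.016}, {"jaw":0.4, "sx":-0.024}, {"jaw":0.4, "sx":-0.032}, {"jaw":0.4, "sx":-0.04}, {"jaw":0.4, "sx":-0.048}, {"jaw":0.4, "sx":-0.056}, {"jaw":0.4, "sx":-0.062}]'; python3 -m handwheel '[{"jaw":0.4}, {"jaw":0.4, "sx":0.01}, {"jaw":0.4, "sx":0.01, "sz":-0.04}, {"jaw":0.4, "sx":0.01, "sz":-0.09}, {"jaw":0.4, "sx":0.01, "sz":-0.12}, {"jaw":0.4, "sx":0.01, "sz":-0.12}]'; python3 - <<'E'
from h import *
from station import eyes
c=eyes.capture('wrist');cv2.imwrite('pics/w8.png',c['pixels'][...,::-1])
for o in handles(c,(0,0,640,480),.016): print(*o)
E
```

```text
time_s: 20.35
tcp_pos: [0.6767, -0.2485, 0.0101]
ee_rot: [[0.993, -0.116, -0.005], [-0.116, -0.993, 0.001], [-0.005, -0.0, -1.0]]
wrist_force: [0.3, -0.3, 0.4]
gripper_width: 0.401
gripper_force: 0.0
time_s: 21.15
tcp_pos: [0.6158, -0.2421, 0.0123]
ee_rot: [[0.993, -0.117, -0.001], [-0.117, -0.993, 0.0], [-0.001, -0.0, -1.0]]
wrist_force: [0.8, -0.1, -0.5]
gripper_width: 0.404
gripper_force: 0.0
time_s: 21.75
tcp_pos: [0.6314, -0.2445, 0.1391]
ee_rot: [[0.993, -0.116, 0.013], [-0.116, -0.993, -0.004], [0.013, 0.002, -1.0]]
wrist_force: [0.1, -0.6, 0.7]
gripper_width: 0.4
gripper_force: 0.0
red [637.2 151.5] [ 0.6622208  -0.45794794] [ 0.66239268 -0.45718449] -175.57530254021523 0.016619864851236343 0.0038336089346557856
yel [429.5 378.1] [ 0.50686944 -0.3161864 ] [ 0.50854963 -0.31647497] -179.46062610889138 0.04808424785733223 0.0049354261718690395
grn [622.3 149.1] [ 0.6648852 -0.4481478] [ 0.6644581  -0.44845226] 176.29377704317704 0.021157659590244293 0.003629093524068594
grn [598.1 149.1] [ 0.6667518 -0.4324868] [ 0.66575617 -0.43246332] -179.1424739068999 0.010986640118062496 0.004064819309860468
grn [317. 323.] [ 0.56344736 -0.23609637] [ 0.56404388 -0.2368682 ] 85.7348965497161 0.061703480780124664 0.027826940640807152
```

View pics/w8.png

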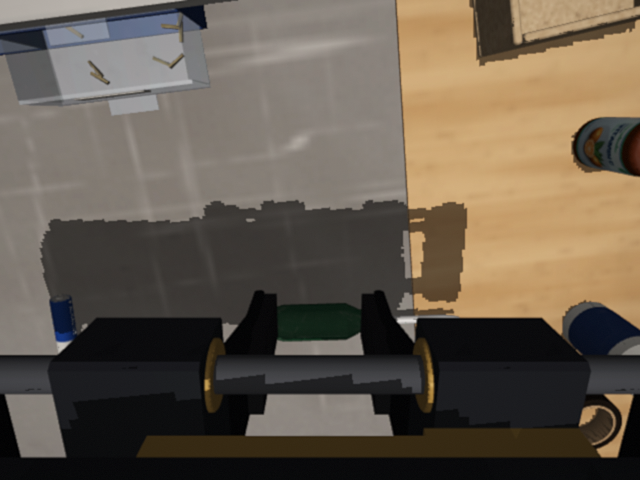

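```bash
python3 -m handwheel '[{"jaw":0.7, "sx":-0.03, "wz":8.5}, {"jaw":0.7, "sx":-0.06, "sy":-0.001, "wz":17}, {"jaw":0.7, "sx":-0.067, "sy":-0.001, "wz":25.5}, {"jaw":0.7, "sx":-0.067, "sy":-0.001, "wz":34}, {"jaw":0.7, "sx":-0.067, "sy":-0.001, "wz":42.5}, {"jaw":0.7, "sx":-0.067, "sy":-0.001, "wz":51}, {"jaw":0.7, "sx":-0.067, "sy":-0.001, "wz":59.5}, {"jaw":0.7, "sx":-0.067, "sy":-0.001, "wz":68}]'; python3 -m handwheel '[{"jaw":0.7, "sz":0.01, "wz":8.5}, {"jaw":0.7, "sz":0.02, "wz":17}, {"jaw":0.7, "sz":0.02, "wz":20}, {"jaw":0.7, "sz":0.02, "wz":20}]'; python3 - <<'E'
from h import *
from station import eyes
c=eyes.capture('wrist')
for o in handles(c,(0,0,640,480),.016):
    if o[0]=='grn': print(*o);go(*o[3],.004,o[4]-180)
E
```

```text
time_s: 22.6
tcp_pos: [0.5602, -0.2344, 0.1307]
ee_rot: [[0.257, -0.966, -0.002], [-0.966, -0.257, 0.001], [-0.001, 0.002, -1.0]]
wrist_force: [-0.8, -0.1, 0.3]
gripper_width: 0.699
gripper_force: 0.0
time_s: 23.0
tcp_pos: [0.56, -0.2344, 0.1105]
ee_rot: [[-0.082, -0.997, -0.003], [-0.997, 0.082, 0.001], [-0.0, 0.003, -1.0]]
wrist_force: [0.9, 0.3, 0.0]
gripper_width: 0.696
gripper_force: 0.0
grn [320.6 238.4] [ 0.5576276 -0.2382202] [ 0.55726326 -0.23829913] 84.79939308080637 0.08589166402816772 0.025106411427259445
d [0.0041 0.0025 0.1071] rv [0.11 0.01 0.55] n 2.1 t 23.05
```

Full handle (86 x 25 mm) seen and centred; grasp.

```bash
python3 -m handwheel '[{"jaw":0.7, "sx":0.003, "sy":0.002, "sz":0.04, "wz":0.5}, {"jaw":0.7, "sx":0.003, "sy":0.002, "sz":0.07, "wz":0.5}, {"jaw":0.7, "sx":0.003, "sy":0.002, "sz":0.09, "wz":0.5}, {"jaw":0.7, "sx":0.003, "sy":0.002, "sz":0.107, "wz":0.5}, {"jaw":0.7, "sx":0.003, "sy":0.002, "sz":0.107, "wz":0.5}, {"jaw":0, "sx":0.003, "sy":0.002, "sz":0.107, "wz":0.5}, {"jaw":0, "sx":0.003, "sy":0.002, "sz":0.107, "wz":0.5}, {"jaw":0, "sx":0.003, "sy":0.002, "sz":0.107, "wz":0.5}]';python3 -m handwheel '[{"jaw":0}, {"jaw":0}, {"jaw":0}, {"jaw":0}, {"jaw":0, "sz":-0.03}, {"jaw":0, "sz":-0.07}, {"jaw":0, "sz":-0.1}, {"jaw":0, "sz":-0.1}]'; python3 - <<'E'
from h import *
go(*(BO-.028*bx-.108*by),.1,BA)
E
```

```text
time_s: 23.85
tcp_pos: [0.559, -0.2375, 0.0066]
ee_rot: [[-0.091, -0.996, 0.002], [-0.996, 0.091, -0.0], [0.0, -0.002, -1.0]]
wrist_force: [0.3, -0.4, 0.3]
gripper_width: 0.514
gripper_force: 0.0
time_s: 24.65
tcp_pos: [0.5613, -0.2382, 0.1103]
ee_rot: [[-0.09, -0.996, 0.01], [-0.996, 0.09, -0.003], [0.002, -0.01, -1.0]]
wrist_force: [0.5, -0.4, -1.1]
gripper_width: 0.296
gripper_force: 30.0
d [-0.3125  0.1062  0.0087] rv [ -0.39  -0.53 -88.37] n 6.6 t 24.65
```

```bash
python3 -m handwheel '[{"jaw":0, "sx":-0.03, "sy":0.01, "wz":-8}, {"jaw":0, "sx":-0.06, "sy":0.02, "wz":-16}, {"jaw":0, "sx":-0.09, "sy":0.03, "wz":-24}, {"jaw":0, "sx":-0.12, "sy":0.041, "wz":-32}, {"jaw":0, "sx":-0.155, "sy":0.052, "wz":-40}, {"jaw":0, "sx":-0.19, "sy":0.064, "wz":-48}, {"jaw":0, "sx":-0.225, "sy":0.076, "wz":-56}, {"jaw":0, "sx":-0.26, "sy":0.088, "wz":-64}]';python3 - <<'E'
from h import *
go(*(BO-.028*bx-.108*by),.06,BA)
E
```

```text
time_s: 25.45
tcp_pos: [0.4928, 0.0307, 0.1043]
ee_rot: [[0.858, -0.514, -0.002], [-0.514, -0.858, -0.0], [-0.001, 0.001, -1.0]]
wrist_force: [0.5, 0.1, 0.1]
gripper_width: 0.295
gripper_force: 30.0
d [-0.0344 -0.0399  0.0443] rv [  0.05   0.09 -24.12] n 1.4 t 25.45
```

```bash
python3 -m handwheel '[{"jaw":0, "sx":-0.015, "sy":-0.02, "wz":-8}, {"jaw":0, "sx":-0.03, "sy":-0.035, "wz":-16}, {"jaw":0, "sx":-0.034, "sy":-0.04, "sz":0.01, "wz":-24}, {"jaw":0, "sx":-0.034, "sy":-0.04, "sz":0.044, "wz":-24.1}, {"jaw":0, "sx":-0.034, "sy":-0.04, "sz":0.044, "wz":-24.1}, {"jaw":0, "sx":-0.034, "sy":-0.04, "sz":0.044, "wz":-24.1}, {"jaw":0, "sx":-0.034, "sy":-0.04, "sz":0.044, "wz":-24.1}]';python3 - <<'E'
from h import *
go(*(BO-.028*bx-.108*by),.013,BA)
E
```

```text
time_s: 26.15
tcp_pos: [0.4865, 0.0814, 0.0621]
ee_rot: [[0.992, -0.124, 0.001], [-0.124, -0.992, 0.0], [0.001, -0.001, -1.0]]
wrist_force: [0.3, 0.4, -0.8]
gripper_width: 0.299
gripper_force: 30.0
d [-0.003  -0.0008  0.0491] rv [-0.03 -0.07 -0.34] n 1.0 t 26.15
```

```bash
python3 -m handwheel '[{"jaw":0, "sx":-0.003, "sy":-0.001, "sz":0.02, "wz":-0.4}, {"jaw":0, "sx":-0.003, "sy":-0.001, "sz":0.035, "wz":-0.4}, {"jaw":0, "sx":-0.003, "sy":-0.001, "sz":0.044, "wz":-0.4}, {"jaw":0, "sx":-0.003, "sy":-0.001, "sz":0.049, "wz":-0.4}, {"jaw":0, "sx":-0.003, "sy":-0.001, "sz":0.049, "wz":-0.4}, {"jaw":0, "sx":-0.003, "sy":-0.001, "sz":0.049, "wz":-0.4}]'; python3 -m handwheel '[{"jaw":0.6}, {"jaw":0.6}, {"jaw":0.6}, {"jaw":0.6}]'; python3 -m handwheel '[{"jaw":0.6, "sz":-0.03}, {"jaw":0.6, "sz":-0.07}, {"jaw":0.6, "sz":-0.1}, {"jaw":0.6, "sx":-0.02, "sz":-0.15}, {"jaw":0.6, "sx":-0.02, "sz":-0.15}]'; python3 - <<'E'
from h import *
from station import eyes
c=eyes.capture('wrist');cv2.imwrite('pics/w9.png',c['pixels'][...,::-1])
for o in handles(c,(0,0,640,330),.022): print(o[0],o[1],(o[2]-BO)@np.c_[bx,by],o[4]-BA,o[5:])
E
```

```text
time_s: 26.75
tcp_pos: [0.4835, 0.0829, 0.0129]
ee_rot: [[0.993, -0.117, 0.001], [-0.117, -0.993, 0.0], [0.001, -0.001, -1.0]]
wrist_force: [0.3, 0.1, -0.7]
gripper_width: 0.291
gripper_force: 30.0
time_s: 27.15
tcp_pos: [0.4831, 0.0828, 0.0126]
ee_rot: [[0.993, -0.117, 0.001], [-0.117, -0.993, 0.0], [0.001, -0.0, -1.0]]
wrist_force: [-0.1, -0.8, -0.9]
gripper_width: 0.557
gripper_force: 0.0
time_s: 27.65
tcp_pos: [0.4651, 0.0863, 0.168]
ee_rot: [[0.993, -0.116, 0.011], [-0.116, -0.993, 0.005], [0.01, -0.006, -1.0]]
wrist_force: [0.2, 0.8, 0.8]
gripper_width: 0.601
gripper_force: 0.0
red [ 26.4 207.2] [-0.03568359  0.1083614 ] 179.22298239293065 (0.10120132565498352, 0.028548892587423325)
red [131.9 215.1] [-0.04109738  0.03146964] 178.6983264965077 (0.08552125096321106, 0.027089454233646393)
yel [221.9 200.5] [-0.02994552 -0.03564123] 177.35592193038758 (0.09218194335699081, 0.026426881551742554)
grn [321.6 198.5] [-0.02806961 -0.10824229] 179.9344061399701 (0.08401689678430557, 0.026056157425045967)
grn [491.8 224.1] [-0.04626008 -0.233809  ] 186.4200540132756 (0.03207003325223923, 0.013620159588754177)
```

View pics/w9.png

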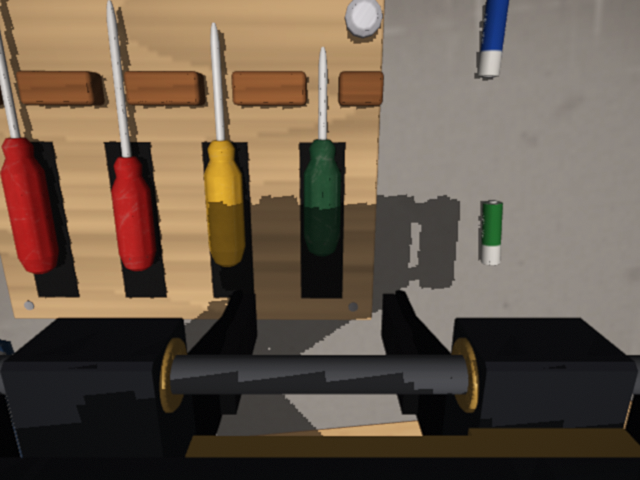

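All four lie in their lanes with their shafts in the slots: green at u≈321, next to the knob, then yellow at 222, short red at 132 and long red at 26. The batteries haven't moved.

```bash
python3 -m handwheel '[{"jaw":0.6}, {"jaw":0.6}]'; python3 -c "
from station import workorder;print(workorder.finish_job())"
```

```text
time_s: 27.9
tcp_pos: [0.4624, 0.0847, 0.161]
ee_rot: [[0.993, -0.117, -0.003], [-0.117, -0.993, -0.001], [-0.002, 0.001, -1.0]]
wrist_force: [0.1, -0.4, -0.6]
gripper_width: 0.596
gripper_force: 0.0
the job is handed in; nothing more can be done
None
```

All four screwdrivers are on the board in order of length from the knob end, each within about 5 mm of its lane's middle in the last wrist-camera view, and I handed the job in at about 28 s; no verdict was returned.

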